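Trap a jade slab under a quarter-turn keeper

TASK

First slide the jade slab across the holding plate until its long side is fully home and flat against the steel fence. Then lift the T-shaped steel keeper out of its wooden rest, lower its hammer head into the slot of the holding plate with its arm lying along the slot and pointing away from the fence side, towards the robot, until the flange sits flush on the plate, and let go of it. Finally push its arm round a quarter turn so that the head locks under the slot and the arm lies over the slab, along the fence; leave the other things on the bench where they are.

Things in the scene. Friction and masses are not known exactly. Their poses are not given: they have to be found in the camera images.
- bed: Fixed aluminium holding plate, 200 (x) x 230 (y) x 34 mm thick. Origin: centre of its underside, on the table; z up. A dark steel fence stands on it along y: its slab-side face is at x = +70 mm, it is 14 mm thick, runs from y = -115 to y = +35 mm and rises 38 mm above the plate's top.
- socket (a point): Centre of the slot's mouth in the plate's top, at x = +58, y = +72, z = 34 mm in the plate's frame, axes as the plate's. Slot 62 mm long (x), 25 mm wide (y), through a 10 mm lip; under it a round pocket 68 mm across, 18 mm deep, in which the head can turn. Four 6 mm high dark blocks around it, at x = 27 to 37 and y = 15 to 27 mm either way, keep the flange from sliding along the slot.
- slab_mid (a point): Loose jade slab, pale sawn top, 60 (x) x 110 (y) x 20 mm, about 0.4 kg, lying on the holding plate 25 to 65 mm short of the fence, a little askew. The point is its centre, half-way up; z up. At its -y end the last 15 mm of the -x side is cut back 14 mm. Home: +x side flat on the fence, centre at x = +40 mm in the plate's frame. It slides with a few newtons.
- keeper_grip (a point): Loose steel keeper standing upright in the rest. The point is on the stem's axis at mid-height of its top arm, 58 mm above the head's underside; z up. The arm is a bar 22 mm wide (y), 16 mm high, from x = -100 mm (free tip) to x = +18 mm; grasp it here across y. Seated in the rest or the slot, its flange lies on the top face and this point is 34 mm above that face.
- keeper_tip (a point): Centre of the free end of the keeper's arm, 100 mm from the stem's axis, axes as the keeper's. In the slot with the arm to the plate's -x, a quarter turn anticlockwise seen from above brings the arm to the plate's -y: over the slab, 6 mm above it (rubber pad 3 mm), a few mm from the fence, which stops it from going further.
- rest: Fixed light-wood block 110 (x) x 75 (y) x 34 mm with a 62 x 28 mm slot along x, in which the keeper is parked with its arm towards the block's -x. Origin: centre of its underside.
- stone_tray: Bystander: wooden tray with jade pieces, 130 x 100 x 25 mm, origin under its centre.
- cabochon: Bystander: dark domed stone, 60 mm across, 14 mm high, lying on the holding plate's corner nearest the robot on the slot's side; origin under its centre.
- bangle: Bystander: silver ring, 68 mm across, 10 mm high, origin under its centre.
- tweezers: Bystander: steel tweezers, 130 mm long along x, 9 mm high, origin under the middle.
- oil_jar: Bystander: amber jar with dark cap, 56 mm across, 75 mm high, origin under its centre.
- keeper: The same keeper, 0.33 kg, 66 mm tall; origin at the centre of its hammer head's underside. Head 56 (x, along the arm) x 20 (y) x 12 mm; above it a shank 20 mm thick, 12 mm long; then a flange 56 mm across, 6 mm thick; then a stem 18 mm thick up to the arm. Seated, only its weight and friction hold it, so its arm can be pushed round with a newton or so.
- slab: The same slab; origin at the centre of its underside.
Things that resemble listed ones, but are neither listed nor needed, are in the scene too. There is more than one size of the slab; the job needs the middle-sized.

How it is judged:
By the outcome, as a careful person would: the job done as asked, in the order asked, and still so for the second after the job is handed in, with the robot touching nothing.
It also fails if it takes over 72 s, if anything falls off the work surface, if the arm or the gripper's body presses on something with over 40 N, if the wrist force passes 120 N, or if a joint passes its speed limit or range.

ROBOT

A 6-joint arm with a two-finger parallel gripper is mounted at the origin on the work surface. World frame = base frame: x ahead of the robot, y to its left, z up, the work surface at z = 0. Lengths are in m, angles in rad, forces in N, time in s.
With the tool pointing down it reaches from about 0.225 to 0.875 m from the base axis. Payload 3.4 kg.
Tool frame: the origin (TCP) lies between the finger pads; the fingertips stand 11 mm ahead of it and the grasp point (between the pads) lies 8 mm behind it; z points along the fingers, y is the line along which they close (so a half turn about z gives the same grasp; the last joint's range is limited). The gripper opens to 85 mm and grips with 20 to 120 N. Pads are 22 mm wide; open, the fingers measure 114 mm over their backs; the gripper's body (76 mm by 85 mm) begins 54 mm behind the grasp point. The pads swing forward as they close: fully open they stand 13 mm farther back than shut.
Start: joints at [1.006, 0.276, 1.505, -0, 1.361, -0.121], TCP at [0.247, 0.519, 0.242] pointing down, gripper open.
Joint ranges: [-2.89, 2.89], [-0.75, 2.08], [0.22, 2.7], [-1.18, 4.32], [0.11, 2.71], [-2.7, 2.7]. Speed limits (rad/s): [2.57, 2.57, 3.14, 3.14, 3.14, 3.14].

INTERFACE

Orientations are given as a unit quaternion [w, x, y, z].
In Python, from rig import sensors, eyes, manip gives the robot as it stands.
- The arm moves only by the tool drive_tool, never from a script. Its argument "deltas" is a list of rows, each an object with "linear": the shift along the world's x, y, z in mm, a list of three; "twist": the turn about the world's z in degrees; "claw": the opening, from 0 (shut) to 1 (fully open). In form: [{"linear": [tx, ty, tz], "twist": twist, "claw": claw}, ...]. A call has 1 to 12 rows; each row is the pose to reach, as a shift and turn from the pose commanded when the call began; what a row does not reach only later rows make up. A row lasts 1/12 s, in which the tool goes at most 41.7 mm and 7.16 degrees, less where a joint would pass 70% of its speed; a pose out of reach is approached as far as the arm can. A call with a gripper value outside its range is refused whole. The fingers move at their own pace and stop on an object; "squeeze" is the grip in N (left out, the last holds). Time passes only in rows, so rows that repeat a pose let the fingers close. It gives the time, the measured TCP pose, the force, the opening and the grip force at its end, in the units of the state.
- sensors.get_state(): the state, without advancing time (a new reading comes with each control period).
- eyes.get_image(name): name is "scene" or "top"; returns the picture (384x512x3 uint8, red, green, blue); there is no depth.
- eyes.camera_model(name): a dict with "intrinsics" (3x3 intrinsics, pixels), "dist" ([k1, k2, p1, p2, k3] as OpenCV has them; the pictures are not rectified), "R" (3x3) and "t" (3): a world point X has camera coordinates R X + t. Camera axes: x right, y down, z forward; pixel columns grow to the right and rows downward; lengths in m; the calibration is good to about 2 mm. A picture is of the moment at which its call begins. camera_model takes no time and is no camera call.
- manip.sign_off(): hands the job in; it is judged then, once.
The state is a dict: "clock": time; "qpos": joint angles; "qd": joint speeds; "effort": joint torques, N m; "position": TCP position; "ee_rot": TCP orientation; "contact_force": force on the tool from outside, world axes, zero at the start; "moment": the same for the moment, N m; "width": finger opening in m; "gripper_force": force on a finger pad.
Only numpy, scipy, OpenCV 4.12 (cv2) and the standard library are available. Lean on these libraries where they do the work, as an engineer would, in place of code of your own. Each camera call takes 0.05 s, during which the arm holds its last target. There are 200 camera calls.

## Working session

There is one attempt and no reset: what is moved stays moved. The work goes in short steps, Python scripts to look and compute and a tool call to move; the robot and the scene stay as the last step left them, time stands still between calls to the robot, and variables do not carry over. Pictures are saved under pics/ and viewed, at most 10 in all, crops included, and the job is handed in when it is done.

Besides the shell and the picture viewer there is one more tool, called by a JSON object that holds its "name" and its "arguments", one argument or row to a line. drive_tool: Moves the arm, as the interface text tells. Its arguments: {"type":"object","properties":{"deltas":{"type":"array","items":{"type":"object","properties":{"linear":{"type":"array","items":{"type":"number"}},"twist":{"type":"number"},"claw":{"type":"number"}}}},"squeeze":{"type":"number"}},"required":["deltas"]}

```bash
mkdir -p pics; ls; python3 - <<'E'
from rig import sensors,eyes,manip
import cv2,numpy as np
for n in("scene","top"):
    im=eyes.get_image(n); cv2.imwrite(f"pics/{n}0.png",im[:,:,::-1]); m=eyes.camera_model(n)
    print(n,np.array(m["intrinsics"]).round(1).tolist(),m["dist"],np.array(m["R"]).round(3).tolist(),m["t"])
s=sensors.get_state();print(s)
E
```

```text
pics
scene [[399.1, 0.0, 251.4], [0.0, 399.1, 192.6], [0.0, 0.0, 1.0]] [-0.00898041  0.          0.          0.          0.        ] [[-0.529, 0.849, 0.004], [0.672, 0.422, -0.608], [-0.518, -0.319, -0.794]] [ 0.24218311 -0.25360371  1.32026546]
top [[371.2, 0.0, 263.1], [0.0, 371.2, 188.1], [0.0, 0.0, 1.0]] [-0.02514117  0.          0.          0.          0.        ] [[-0.029, -0.999, -0.023], [-0.99, 0.032, -0.14], [0.14, 0.019, -0.99]] [0.03036318 0.44647437 1.05034329]
{'clock': 0.1, 'qpos': array([ 1.00598595e+00,  2.76533167e-01,  1.50598949e+00, -3.24429924e-05,
        1.36071072e+00, -1.21024962e-01]), 'qd': array([ 0.00094085, -0.0020556 , -0.00189908, -0.00018885, -0.00090567,
        0.00035318]), 'effort': array([ 3.01031709e-03, -4.17698872e+01, -2.46407479e+01, -2.17017555e-04,
        5.78590902e-03,  5.62965312e-06]), 'position': array([0.24666879, 0.51890619, 0.24153219]), 'ee_rot': array([-2.60897782e-04,  2.20072934e-01,  9.75483075e-01, -7.77934273e-04]), 'contact_force': array([-1.07122278, -0.07079298,  0.38726662]), 'moment': array([-0.00782294, -0.04656623,  0.00402538]), 'gripper_force': 0.0, 'width': 0.08563824108064749}
```

View pics/top0.png

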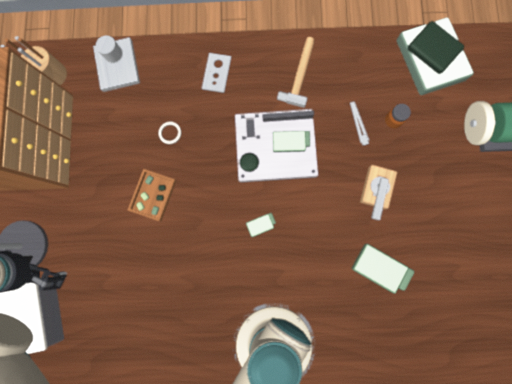

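View pics/scene0.png

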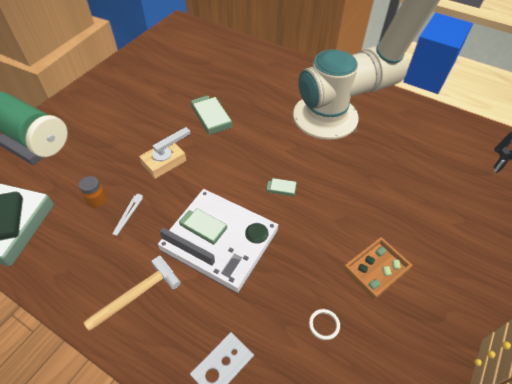

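Both views show the bed at top (277,145), with the fence on its far side and the slot at (250,127). 

Slab candidates in the top view are the one on the plate (291,141), a small one (260,225) and a large one (383,268). Only the one on the plate fits the description. 

The keeper is in the wooden rest at top (379,190), with its arm pointing towards the robot and down. The hammer at (300,70) and the grey plate at (217,72) are not the keeper. Next I'll check these in a close crop.

```bash
cat > h.py <<'E'
from rig import sensors,eyes,manip
import cv2,numpy as np
def cm(n):
    m=eyes.camera_model(n); return [np.array(m[k],float) for k in("intrinsics","dist","R","t")]
def ray(n,px,z):
    K,d,R,t=cm(n); p=cv2.undistortPoints(np.array(px,float).reshape(-1,1,2),K,d).reshape(-1,2)
    v=np.c_[p,np.ones(len(p))]@R; c=-R.T@t
    return c+v*((z-c[2])/v[:,2])[:,None]
def proj(n,X):
    K,d,R,t=cm(n); return cv2.projectPoints(np.array(X,float).reshape(-1,1,3),cv2.Rodrigues(R)[0],t,K,d)[0].reshape(-1,2)
def rect(n,mask,z):
    """largest blob -> world outline at height z -> minAreaRect (mm)"""
    c=max(cv2.findContours(mask.astype(np.uint8),cv2.RETR_EXTERNAL,cv2.CHAIN_APPROX_NONE)[0],key=cv2.contourArea)
    w=ray(n,c.reshape(-1,2),z)[:,:2]*1000
    return cv2.minAreaRect(w.astype(np.float32)),c
def crop(n,im,x,y,w,h,s,f):
    cv2.imwrite(f,cv2.resize(im[y:y+h,x:x+w,::-1],None,fx=s,fy=s,interpolation=cv2.INTER_CUBIC))
E
python3 - <<'E'
from h import *
im=cv2.imread("pics/top0.png")[:,:,::-1]; sc=cv2.imread("pics/scene0.png")[:,:,::-1]
crop("top",im,228,98,180,130,4.4,"pics/c1.png"); crop("scene",sc,130,115,155,180,3.3,"pics/c2.png")
for p in[(291,141),(306,140),(240,160),(270,172),(379,185),(378,200),(370,185),(388,172)]: print(p,im[p[1],p[0]],cv2.cvtColor(im,cv2.COLOR_RGB2HSV)[p[1],p[0]])
E
```

```text
(291, 141) [236 245 232] [ 51  14 245]
(306, 140) [142 172 143] [ 61  44 172]
(240, 160) [ 99 107 102] [ 71  19 107]
(270, 172) [245 243 246] [140   3 246]
(379, 185) [160 163 161] [ 70   5 163]
(378, 200) [213 215 220] [111   8 220]
(370, 185) [220 196 170] [ 16  58 220]
(388, 172) [236 200 150] [ 17  93 236]
```

View pics/c1.png

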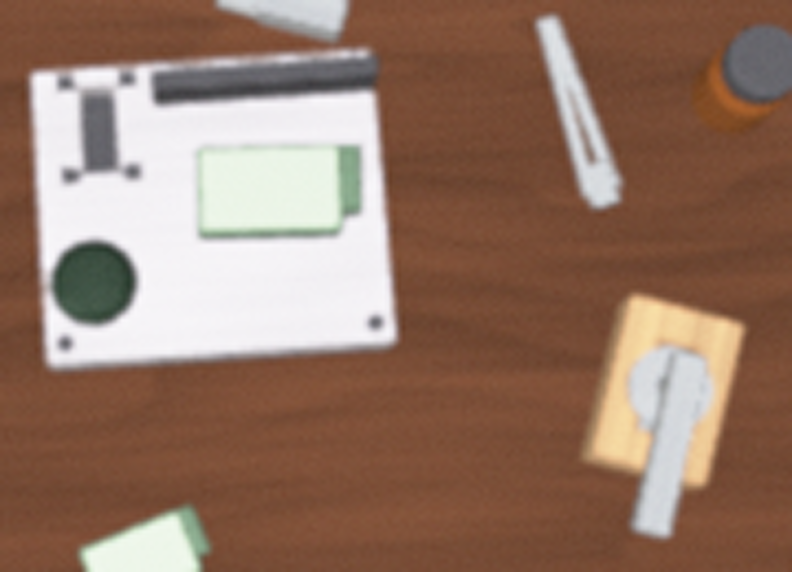

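View pics/c2.png

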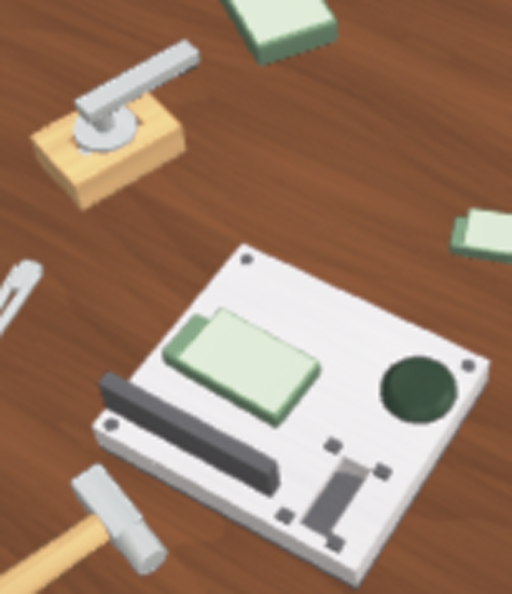

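The crops agree. The slab on the plate is pale, about 110 mm long, with its cut-back end on the right at crop-1 (350,180). The keeper stands in the rest with its arm tip at crop-1 (652,532). The slot is at crop-1 (100,130), between the four blocks. Next I'll fit poses from these corners.

```bash
cat >> h.py <<'E'
from scipy.optimize import least_squares
def fit(n,px,L,z):
    """rigid 2D fit of local pts L (mm) to pixels px at height(s) z (mm); prints x,y,deg,rms"""
    L=np.array(L,float); z=np.broadcast_to(z,len(L))
    W=np.array([ray(n,[p],h/1000)[0,:2]*1000 for p,h in zip(px,z)])
    a=L-L.mean(0); b=W-W.mean(0)
    th=np.arctan2((a[:,0]*b[:,1]-a[:,1]*b[:,0]).sum(),(a*b).sum()); c,s=np.cos(th),np.sin(th)
    T=W.mean(0)-np.array([[c,-s],[s,c]])@L.mean(0)
    e=(L@np.array([[c,-s],[s,c]]).T+T-W)
    return T.round(1),round(np.degrees(th),2),"rms",round(np.sqrt((e**2).sum(1).mean()),1)
E
python3 - <<'E'
from h import *
T=lambda a:np.array(a)/4.4+[228,98]-.39
S=lambda a:np.array(a)/3.3+[130,115]-.35
print("cams",[(-cm(n)[2].T@cm(n)[3]).round(3) for n in("top","scene")])
bl=[(90,51),(90,93),(26,93),(26,51)]
cor=[(100,115),(100,-115),(-100,-115),(-100,115)]
Z=[34]*4+[40]*4
print("bed",fit("top",T([(31,72),(371,50),(397,343),(48,362),(127,78),(66,83),(71,176),(133,172)]),cor+bl,Z))
print("bed",fit("scene",S([(357,572),(95,427),(245,245),(490,362),(285,515),(335,543),(383,471),(333,446)]),cor+bl,Z))
print("slab",fit("top",T([(198,148),(338,147),(341,232),(200,233),(360,147),(360,213)]),[(30,55),(30,-40),(-30,-40),(-30,55),(30,-55),(-16,-55)],54))
print("slab",fit("scene",S([(275,414),(180,355),(225,310),(320,367)]),[(30,55),(30,-40),(-30,-40),(-30,55)],54))
arm=[(18,11),(18,-11),(-100,-11),(-100,11)]
print("keeper",fit("top",T([(672,349),(704,353),(670,537),(633,530)]),arm,76))
print("keeper",fit("scene",S([(93,117),(78,100),(186,41),(199,58)]),arm,76))
r=[(55,37.5),(55,-37.5),(-55,-37.5),(-55,37.5)]
print("rest",fit("top",T([(632,294),(745,323),(707,487),(592,462)]),r,34))
E
```

```text
cams [array([ 0.295, -0.004,  1.103]), array([0.982, 0.323, 0.893])]
bed (array([576.6, -24.4]), np.float64(1.84), 'rms', np.float64(1.4))
bed (array([576.6, -21.5]), np.float64(1.82), 'rms', np.float64(0.9))
slab (array([580.1, -69.1]), np.float64(-1.58), 'rms', np.float64(1.9))
slab (array([579.8, -67.1]), np.float64(-3.21), 'rms', np.float64(4.6))
keeper (array([ 442.4, -317.6]), np.float64(-15.14), 'rms', np.float64(1.2))
keeper (array([ 443.3, -315. ]), np.float64(-17.6), 'rms', np.float64(4.0))
rest (array([ 440.8, -321.2]), np.float64(-16.61), 'rms', np.float64(2.6))
```

{"name": "drive_tool", "arguments": {
  "deltas": [
    {"linear": [266, -584, 0], "twist": 27.2, "claw": 0.6},
    {"linear": [266, -584, 0], "twist": 27.2, "claw": 0.6},
    {"linear": [266, -584, 0], "twist": 27.2, "claw": 0.6},
    {"linear": [266, -584, 0], "twist": 27.2, "claw": 0.6},
    {"linear": [266, -584, 0], "twist": 27.2, "claw": 0.6},
    {"linear": [266, -584, 0], "twist": 27.2, "claw": 0.6},
    {"linear": [266, -584, 0], "twist": 27.2, "claw": 0.6},
    {"linear": [266, -584, 0], "twist": 27.2, "claw": 0.6},
    {"linear": [266, -584, 0], "twist": 27.2, "claw": 0.6},
    {"linear": [266, -584, 0], "twist": 27.2, "claw": 0.6},
    {"linear": [266, -584, 0], "twist": 27.2, "claw": 0.6},
    {"linear": [266, -584, 0], "twist": 27.2, "claw": 0.6}
  ]
}}

```text
clock: 1.1
position: [0.4501, 0.0718, 0.2422]
ee_rot: [-0.0, -0.015, 1.0, 0.0]
contact_force: [1.7, 0.9, 0.3]
width: 0.0512
gripper_force: 0.0
```

{"name": "drive_tool", "arguments": {
  "deltas": [
    {"linear": [59, -129, 0], "twist": 0, "claw": 0.6},
    {"linear": [59, -129, 0], "twist": 0, "claw": 0.6},
    {"linear": [59, -129, 0], "twist": 0, "claw": 0.6},
    {"linear": [59, -129, 0], "twist": 0, "claw": 0.6},
    {"linear": [59, -129, -40], "twist": 0, "claw": 0.6},
    {"linear": [59, -129, -80], "twist": 0, "claw": 0.6},
    {"linear": [59, -129, -120], "twist": 0, "claw": 0.6},
    {"linear": [59, -129, -150], "twist": 0, "claw": 0.6},
    {"linear": [59, -129, -170], "twist": 0, "claw": 0.6},
    {"linear": [59, -129, -180], "twist": 0, "claw": 0.6},
    {"linear": [59, -129, -185], "twist": 0, "claw": 0.6},
    {"linear": [59, -129, -185], "twist": 0, "claw": 0.6}
  ]
}}

```text
clock: 2.1
position: [0.5088, -0.0551, 0.0568]
ee_rot: [-0.001, -0.015, 1.0, 0.0]
contact_force: [-0.9, 0.4, -0.2]
width: 0.0514
gripper_force: 0.0
```

{"name": "drive_tool", "arguments": {
  "deltas": [
    {"linear": [0, -9, -10], "twist": 0, "claw": 0.6},
    {"linear": [12, -9, -10], "twist": 0, "claw": 0.6},
    {"linear": [20, -9, -10], "twist": 0, "claw": 0.6},
    {"linear": [25, -8, -10], "twist": 0, "claw": 0.6},
    {"linear": [30, -8, -10], "twist": 0, "claw": 0.6},
    {"linear": [35, -8, -10], "twist": 0, "claw": 0.6},
    {"linear": [40, -8, -10], "twist": 0, "claw": 0.6},
    {"linear": [45, -8, -10], "twist": 0, "claw": 0.6},
    {"linear": [50, -7, -10], "twist": 0, "claw": 0.6},
    {"linear": [54, -7, -10], "twist": 0, "claw": 0.6},
    {"linear": [58, -7, -10], "twist": 0, "claw": 0.6},
    {"linear": [60, -7, -10], "twist": 0, "claw": 0.6}
  ]
}}

```text
clock: 3.1
position: [0.5697, -0.0621, 0.0473]
ee_rot: [0.0, -0.016, 1.0, 0.0]
contact_force: [-2.8, -0.4, 2.1]
width: 0.0517
gripper_force: 1.6
```

{"name": "drive_tool", "arguments": {
  "deltas": [
    {"linear": [2, 0, 0], "twist": 0, "claw": 0.6},
    {"linear": [4, 0, 0], "twist": 0, "claw": 0.6},
    {"linear": [5, 0, 0], "twist": 0, "claw": 0.6},
    {"linear": [6, 0, 0], "twist": 0, "claw": 0.6},
    {"linear": [6, 0, 0], "twist": 0, "claw": 0.6}
  ]
}}

```text
clock: 3.52
position: [0.5753, -0.0622, 0.0473]
ee_rot: [0.0, -0.015, 1.0, 0.0]
contact_force: [-2.3, 0.3, 0.7]
width: 0.0509
gripper_force: 1.0
```

{"name": "drive_tool", "arguments": {
  "deltas": [
    {"linear": [1, 0, 0], "twist": 0, "claw": 0.6},
    {"linear": [2, 0, 0], "twist": 0, "claw": 0.6},
    {"linear": [3, 0, 0], "twist": 0, "claw": 0.6},
    {"linear": [3, 0, 0], "twist": 0, "claw": 0.6}
  ]
}}

```text
clock: 3.85
position: [0.576, -0.0622, 0.0473]
ee_rot: [-0.002, -0.016, 1.0, 0.0]
contact_force: [-6.0, -1.4, 5.3]
width: 0.0513
gripper_force: 3.3
```

{"name": "drive_tool", "arguments": {
  "deltas": [
    {"linear": [1, 0, 0], "twist": 0, "claw": 0.6},
    {"linear": [2, 0, 0], "twist": 0, "claw": 0.6},
    {"linear": [2, 0, 0], "twist": 0, "claw": 0.6},
    {"linear": [2, 0, 0], "twist": 0, "claw": 0.6}
  ]
}}

```text
clock: 4.18
position: [0.5761, -0.0622, 0.0472]
ee_rot: [-0.004, -0.016, 1.0, 0.0]
contact_force: [-10.1, -1.9, 8.1]
width: 0.0511
gripper_force: 5.1
```

```bash
python3 - <<'E'
from h import *
print(sensors.get_state()["contact_force"],sensors.get_state()["position"])
im=eyes.get_image("top"); crop("top",im,228,98,100,90,7,"pics/p1.png")
im=eyes.get_image("scene"); crop("scene",im,155,185,130,110,5,"pics/p2.png")
E
```

```text
[-10.13793802  -1.90183219   8.1372411 ] [ 0.57608414 -0.06220523  0.04722946]
```

View pics/p2.png

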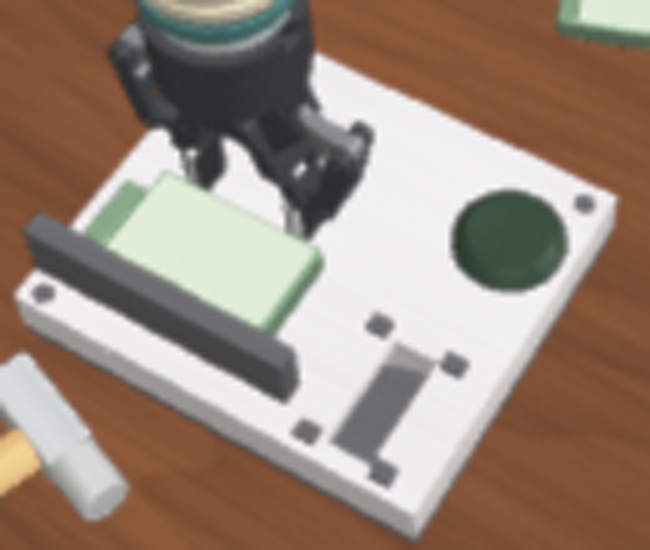

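{"name": "drive_tool", "arguments": {
  "deltas": [
    {"linear": [-20, 0, 0], "twist": 0, "claw": 0.6},
    {"linear": [-30, 0, 10], "twist": 0, "claw": 0.6},
    {"linear": [-40, 0, 40], "twist": -2, "claw": 0.6},
    {"linear": [-60, -30, 80], "twist": -6, "claw": 0.6},
    {"linear": [-80, -60, 100], "twist": -12, "claw": 0.6},
    {"linear": [-90, -100, 100], "twist": -18, "claw": 0.6},
    {"linear": [-110, -140, 100], "twist": -18, "claw": 0.6},
    {"linear": [-125, -180, 100], "twist": -18, "claw": 0.6},
    {"linear": [-138, -220, 100], "twist": -18, "claw": 0.6},
    {"linear": [-138, -250, 100], "twist": -18, "claw": 0.6},
    {"linear": [-138, -254, 100], "twist": -18, "claw": 0.6},
    {"linear": [-138, -254, 100], "twist": -18, "claw": 0.6}
  ]
}}

```text
clock: 5.28
position: [0.4427, -0.3197, 0.1483]
ee_rot: [0.002, 0.143, 0.99, -0.001]
contact_force: [0.1, 0.2, -0.4]
width: 0.0515
gripper_force: 0.0
```

```bash
python3 - <<'E'
from h import *
print(sensors.get_state()["position"])
im=eyes.get_image("top"); crop("top",im,228,98,180,130,4.4,"pics/p3.png")
E
```

```text
[ 0.44266995 -0.31972206  0.14830391]
```

View pics/p3.png

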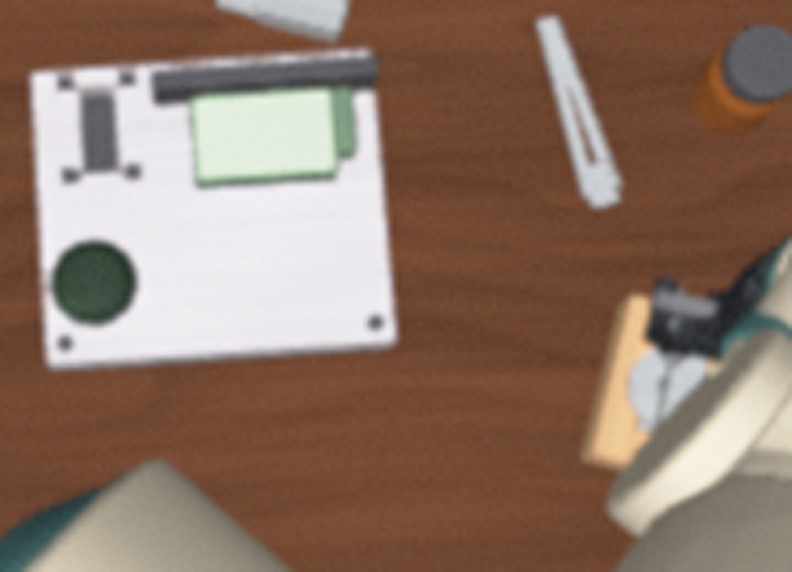

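The slab sits flush and parallel along the fence, with its edge at crop (190,95) to (335,87). The gripper is over the keeper, so I'll descend now.

{"name": "drive_tool", "arguments": {
  "deltas": [
    {"linear": [0, 3, -30], "twist": 0, "claw": 0.6},
    {"linear": [0, 3, -60], "twist": 0, "claw": 0.6},
    {"linear": [0, 3, -78], "twist": 0, "claw": 0.6},
    {"linear": [0, 3, -85], "twist": 0, "claw": 0.6},
    {"linear": [0, 3, -89], "twist": 0, "claw": 0.6},
    {"linear": [0, 3, -89], "twist": 0, "claw": 0.6}
  ]
}}

```text
clock: 5.83
position: [0.4425, -0.3122, 0.0584]
ee_rot: [-0.0, 0.14, 0.99, 0.0]
contact_force: [-0.2, -0.0, -0.3]
width: 0.0514
gripper_force: 0.0
```

```bash
python3 - <<'E'
from h import *
print(sensors.get_state()["position"])
im=eyes.get_image("scene"); crop("scene",im,120,100,100,90,6,"pics/p4.png")
E
```

```text
[ 0.44250787 -0.31219875  0.058377  ]
```

View pics/p4.png

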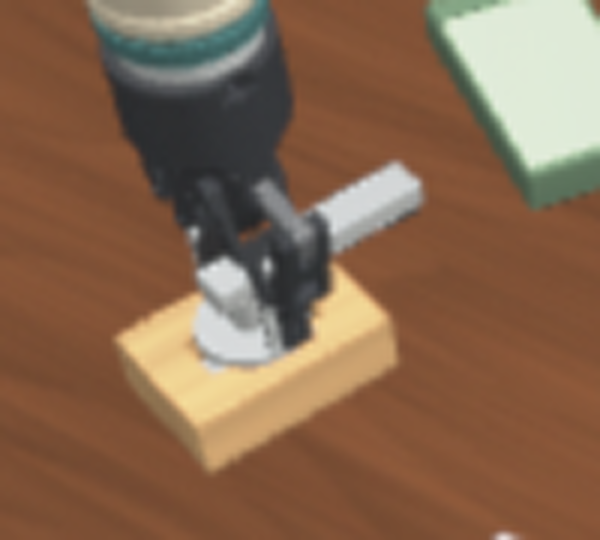

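The fingers straddle the arm at the stem, at (255,270). I'll centre in y and close.

{"name": "drive_tool", "arguments": {
  "deltas": [
    {"linear": [0, -3, 1], "twist": 0, "claw": 0.3},
    {"linear": [0, -3, 1], "twist": 0, "claw": 0.3},
    {"linear": [0, -3, 1], "twist": 0, "claw": 0.1},
    {"linear": [0, -3, 1], "twist": 0, "claw": 0.1},
    {"linear": [0, -3, 1], "twist": 0, "claw": 0.1},
    {"linear": [0, -3, 1], "twist": 0, "claw": 0.1},
    {"linear": [0, -3, 1], "twist": 0, "claw": 0.1},
    {"linear": [0, -3, 1], "twist": 0, "claw": 0.1}
  ],
  "squeeze": 60
}}

```text
clock: 6.55
position: [0.4432, -0.3181, 0.0611]
ee_rot: [0.002, 0.141, 0.99, -0.002]
contact_force: [-0.5, -2.8, 6.0]
width: 0.0208
gripper_force: 58.5
```

{"name": "drive_tool", "arguments": {
  "deltas": [
    {"linear": [0, -3, 5], "twist": 0, "claw": 0.1},
    {"linear": [0, -3, 15], "twist": 0, "claw": 0.1},
    {"linear": [0, -3, 30], "twist": 0, "claw": 0.1},
    {"linear": [0, -3, 50], "twist": 0, "claw": 0.1},
    {"linear": [0, -3, 75], "twist": 0, "claw": 0.1},
    {"linear": [0, -3, 100], "twist": 0, "claw": 0.1},
    {"linear": [0, -3, 110], "twist": 0, "claw": 0.1},
    {"linear": [0, -3, 110], "twist": 0, "claw": 0.1}
  ]
}}

```text
clock: 7.22
position: [0.4431, -0.3201, 0.1721]
ee_rot: [0.002, 0.141, 0.99, -0.001]
contact_force: [1.1, -1.6, -3.7]
width: 0.0207
gripper_force: 59.1
```

{"name": "drive_tool", "arguments": {
  "deltas": [
    {"linear": [15, 30, 0], "twist": 2, "claw": 0.1},
    {"linear": [30, 60, 0], "twist": 4, "claw": 0.1},
    {"linear": [48, 95, 0], "twist": 6, "claw": 0.1},
    {"linear": [66, 130, 0], "twist": 8, "claw": 0.1},
    {"linear": [84, 165, 0], "twist": 10, "claw": 0.1},
    {"linear": [102, 200, 0], "twist": 12, "claw": 0.1},
    {"linear": [120, 235, 0], "twist": 14, "claw": 0.1},
    {"linear": [138, 270, 0], "twist": 16, "claw": 0.1},
    {"linear": [156, 305, 0], "twist": 18, "claw": 0.1},
    {"linear": [174, 340, 0], "twist": 18.1, "claw": 0.1},
    {"linear": [184, 360, -20], "twist": 18.1, "claw": 0.1},
    {"linear": [189, 370, -40], "twist": 18.1, "claw": 0.1}
  ]
}}

```text
clock: 8.22
position: [0.6324, 0.0547, 0.128]
ee_rot: [0.001, -0.018, 1.0, 0.001]
contact_force: [-0.5, -0.3, -2.8]
width: 0.0212
gripper_force: 59.4
```

{"name": "drive_tool", "arguments": {
  "deltas": [
    {"linear": [0, 0, 0], "twist": 0, "claw": 0.1},
    {"linear": [0, 0, 0], "twist": 0, "claw": 0.1},
    {"linear": [0, 0, 0], "twist": 0, "claw": 0.1},
    {"linear": [0, 0, 0], "twist": 0, "claw": 0.1}
  ]
}}

```text
clock: 8.55
position: [0.631, 0.0497, 0.1299]
ee_rot: [0.0, -0.016, 1.0, -0.0]
contact_force: [-0.1, -0.1, -3.2]
width: 0.0207
gripper_force: 59.5
```

```bash
python3 - <<'E'
from h import *
s=sensors.get_state();print(s["position"],s["ee_rot"])
im=eyes.get_image("scene"); crop("scene",im,170,175,120,120,5,"pics/p5.png")
im=eyes.get_image("top"); cv2.imwrite("pics/topB.png",im[:,:,::-1]); crop("top",im,225,95,110,90,7,"pics/p6.png")
a=np.vstack([np.full((10,1,3),0,np.uint8)]) 
A=cv2.imread("pics/p5.png");B=cv2.resize(cv2.imread("pics/p6.png"),None,fx=400/770,fy=400/770)
E
```

```text
[0.63102827 0.04970328 0.1299056 ] [ 3.25076508e-04 -1.58009143e-02  9.99875088e-01 -1.84582343e-04]
```

View pics/p5.png

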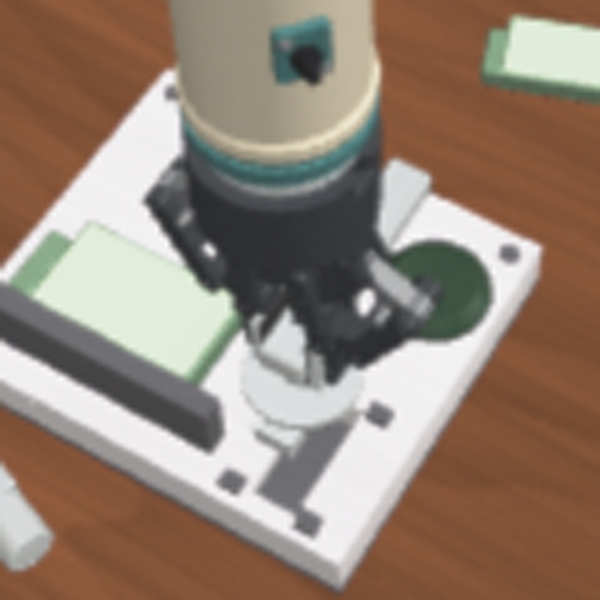

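```bash
python3 - <<'E'
from h import *
th=np.radians(1.84);R=np.array([[np.cos(th),-np.sin(th)],[np.sin(th),np.cos(th)]])
def P(L,z,o): return ((proj("scene",np.c_[(np.array(L)@R.T+o)/1000,np.full(len(L),z/1000)])-[170,175]+.4)*5).round(0)
a=np.linspace(0,2*np.pi,200);ci=28*np.c_[np.cos(a),np.sin(a)]
o=np.array([631,49.7])
q=P(ci,102.8,o);q2=P(ci,108.8,o)
print("flange L,R,bottom",min(q[:,0].min(),q2[:,0].min()),max(q[:,0].max(),q2[:,0].max()),q[:,1].max())
print("head end bottom/top",P([(28,-10),(28,10)],78.8,o).tolist(),P([(28,-10),(28,10)],90.8,o).tolist())
b=np.array([576.6,-23]);s=np.array([58,72])
print("slot far corners",P([s+(31,-12.5),s+(31,12.5)],34,b).tolist(),"blocks",P([s+(32,-21),s+(32,21),s+(-32,21)],40,b).tolist())
print("px per mm x,y",P([(1,0),(0,1)],80,o)-P([(0,0)],80,o), P([(10,0),(0,10)],80,o)-P([(0,0)],80,o))
im=cv2.imread("pics/p5.png");cv2.imwrite("pics/p7.png",cv2.resize(im[340:560,200:420],None,fx=2.7,fy=2.7,interpolation=cv2.INTER_CUBIC))
E
```

```text
flange L,R,bottom 236.0 362.0 433.0
head end bottom/top [[250.0, 440.0], [288.0, 461.0]] [[249.0, 428.0], [286.0, 448.0]]
slot far corners [[248.0, 491.0], [294.0, 516.0]] blocks [[231.0, 478.0], [307.0, 520.0], [378.0, 413.0]]
px per mm x,y [[-2.  1.]
 [ 1.  1.]] [[-12.  16.]
 [ 18.   9.]]
```

View pics/p7.png

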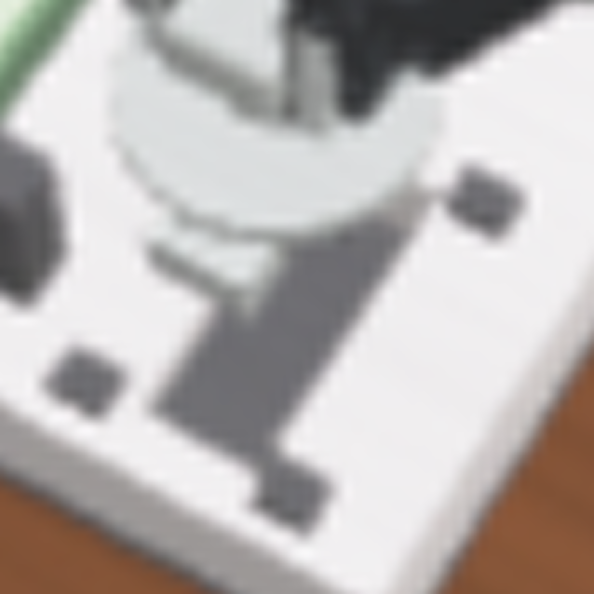

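Relative to the slot, the head sits a few mm short in x and about 2 mm short in y, going by the head end at crop (150–245, 262–312) against the blocks. I'll correct that and lower by feel.

{"name": "drive_tool", "arguments": {
  "deltas": [
    {"linear": [4, 2, 0], "twist": 0, "claw": 0.1},
    {"linear": [4, 2, -15], "twist": 0, "claw": 0.1},
    {"linear": [4, 2, -30], "twist": 0, "claw": 0.1},
    {"linear": [4, 2, -38], "twist": 0, "claw": 0.1},
    {"linear": [4, 2, -42], "twist": 0, "claw": 0.1},
    {"linear": [4, 2, -44], "twist": 0, "claw": 0.1},
    {"linear": [4, 2, -46], "twist": 0, "claw": 0.1},
    {"linear": [4, 2, -48], "twist": 0, "claw": 0.1},
    {"linear": [4, 2, -50], "twist": 0, "claw": 0.1},
    {"linear": [4, 2, -50], "twist": 0, "claw": 0.1}
  ]
}}

```text
clock: 9.48
position: [0.6354, 0.0524, 0.0795]
ee_rot: [0.001, -0.016, 1.0, -0.0]
contact_force: [0.6, -1.3, -3.5]
width: 0.021
gripper_force: 59.4
```

The head's underside is now below the plate top with no contact force, so it has entered the slot. I'll continue down.

{"name": "drive_tool", "arguments": {
  "deltas": [
    {"linear": [0, 0, -4], "twist": 0, "claw": 0.1},
    {"linear": [0, 0, -8], "twist": 0, "claw": 0.1},
    {"linear": [0, 0, -12], "twist": 0, "claw": 0.1},
    {"linear": [0, 0, -15], "twist": 0, "claw": 0.1},
    {"linear": [0, 0, -17], "twist": 0, "claw": 0.1},
    {"linear": [0, 0, -18], "twist": 0, "claw": 0.1},
    {"linear": [0, 0, -18], "twist": 0, "claw": 0.1}
  ]
}}

```text
clock: 10.07
position: [0.6349, 0.0526, 0.0612]
ee_rot: [-0.0, -0.016, 1.0, -0.0]
contact_force: [0.6, -3.2, -2.4]
width: 0.0212
gripper_force: 59.6
```

{"name": "drive_tool", "arguments": {
  "deltas": [
    {"linear": [0, 0, -1], "twist": 0, "claw": 0.1},
    {"linear": [0, 0, -2], "twist": 0, "claw": 0.1},
    {"linear": [0, 0, -2], "twist": 0, "claw": 0.1}
  ]
}}

```text
clock: 10.32
position: [0.6349, 0.0526, 0.0611]
ee_rot: [0.0, -0.016, 1.0, -0.0]
contact_force: [-2.5, -2.8, 7.4]
width: 0.0209
gripper_force: 60.9
```

The keeper is seated at the same TCP height it had in the rest. I'll release it and rise.

{"name": "drive_tool", "arguments": {
  "deltas": [
    {"linear": [0, 0, 1], "twist": 0, "claw": 0.45},
    {"linear": [0, 0, 2], "twist": 0, "claw": 0.45},
    {"linear": [0, 0, 2], "twist": 0, "claw": 0.45},
    {"linear": [0, 0, 2], "twist": 0, "claw": 0.45},
    {"linear": [0, 0, 15], "twist": 0, "claw": 0.45},
    {"linear": [0, 0, 35], "twist": 0, "claw": 0.45},
    {"linear": [0, 0, 60], "twist": -6, "claw": 0.45},
    {"linear": [0, 0, 80], "twist": -12, "claw": 0.2},
    {"linear": [0, 0, 80], "twist": -19, "claw": 0},
    {"linear": [0, 0, 80], "twist": -26, "claw": 0},
    {"linear": [0, 0, 80], "twist": -33, "claw": 0},
    {"linear": [0, 0, 80], "twist": -40, "claw": 0}
  ]
}}

```text
clock: 11.32
position: [0.635, 0.0531, 0.1393]
ee_rot: [-0.0, 0.329, 0.944, 0.0]
contact_force: [0.3, 0.5, -0.0]
width: 0.0003
gripper_force: 0.0
```

{"name": "drive_tool", "arguments": {
  "deltas": [
    {"linear": [-20, 10, 0], "twist": -7, "claw": 0},
    {"linear": [-45, 20, 0], "twist": -14, "claw": 0},
    {"linear": [-65, 28, 0], "twist": -21, "claw": 0},
    {"linear": [-84, 31, 0], "twist": -28, "claw": 0},
    {"linear": [-84, 31, 0], "twist": -35, "claw": 0},
    {"linear": [-84, 31, 0], "twist": -42, "claw": 0},
    {"linear": [-84, 31, 0], "twist": -49, "claw": 0},
    {"linear": [-84, 31, 0], "twist": -50, "claw": 0},
    {"linear": [-84, 31, 0], "twist": -50, "claw": 0}
  ]
}}

```text
clock: 12.07
position: [0.551, 0.084, 0.1393]
ee_rot: [-0.0, 0.695, 0.719, 0.0]
contact_force: [0.4, 1.0, -0.7]
width: -0.0002
gripper_force: 0.0
```

```bash
python3 - <<'E'
from h import *
s=sensors.get_state();print(s["position"],s["ee_rot"],s["qpos"])
im=eyes.get_image("scene"); crop("scene",im,155,175,130,120,5,"pics/p8.png")
E
```

```text
[0.55097228 0.08402592 0.13926782] [-9.46050891e-05  6.94665982e-01  7.19332434e-01  1.15228121e-04] [ 2.63057145e-02  3.26622515e-01  1.70238531e+00  3.30584943e-04
  1.11255306e+00 -8.72592333e-03]
```

View pics/p8.png

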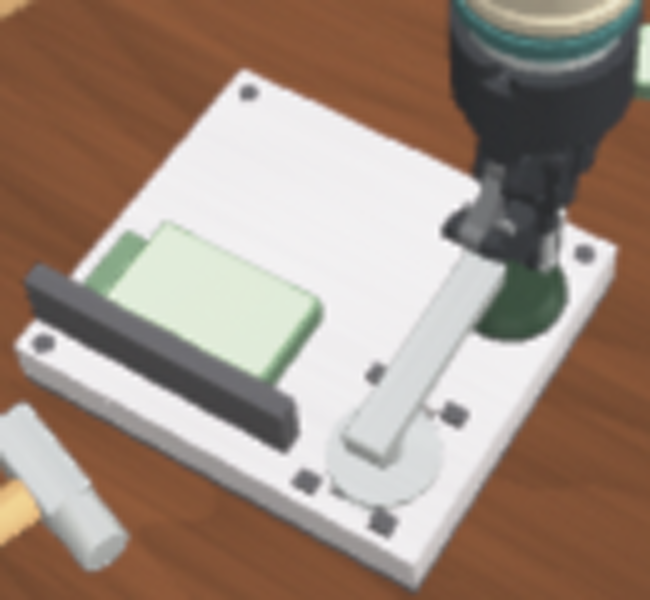

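The keeper is seated flush between the blocks, its flange at (385,455) and its arm pointing at the robot. The gripper is on the arm's +y side near the tip. Now I'll work out the push arc.

```bash
python3 - <<'E'
import numpy as np
S=np.array([632,51.5])
for th in range(0,91,6):
    p=np.radians(181.84+th);u=np.array([np.cos(p),np.sin(p)]);t=np.array([-u[1],u[0]])
    print(th,(S+80*u-22*t-[551,84]).round(0))
E
```

```text
0 [  0. -13.]
6 [ -1. -22.]
12 [ -2. -30.]
18 [ -2. -39.]
24 [ -1. -48.]
30 [  1. -56.]
36 [  4. -64.]
42 [  8. -72.]
48 [ 13. -79.]
54 [ 18. -86.]
60 [ 24. -93.]
66 [ 30. -98.]
72 [  38. -103.]
78 [  45. -107.]
84 [  53. -111.]
90 [  62. -113.]
```

{"name": "drive_tool", "arguments": {
  "deltas": [
    {"linear": [0, 0, -30], "twist": 0, "claw": 0},
    {"linear": [0, 0, -52], "twist": 0, "claw": 0},
    {"linear": [0, 0, -63], "twist": 0, "claw": 0},
    {"linear": [0, 0, -68], "twist": 0, "claw": 0},
    {"linear": [0, 0, -68], "twist": 0, "claw": 0},
    {"linear": [0, 0, -68], "twist": 0, "claw": 0}
  ]
}}

```text
clock: 12.62
position: [0.5515, 0.0838, 0.0716]
ee_rot: [0.0, 0.695, 0.719, 0.0]
contact_force: [-0.2, 0.5, 1.2]
width: 0.0001
gripper_force: 0.0
```

{"name": "drive_tool", "arguments": {
  "deltas": [
    {"linear": [0, -7, 0], "twist": 0, "claw": 0},
    {"linear": [0, -13, 0], "twist": 0, "claw": 0},
    {"linear": [0, -17, 0], "twist": 3, "claw": 0},
    {"linear": [-1, -22, 0], "twist": 6, "claw": 0},
    {"linear": [-1, -26, 0], "twist": 9, "claw": 0},
    {"linear": [-2, -30, 0], "twist": 12, "claw": 0},
    {"linear": [-2, -35, 0], "twist": 15, "claw": 0},
    {"linear": [-2, -39, 0], "twist": 18, "claw": 0},
    {"linear": [-1, -44, 0], "twist": 21, "claw": 0},
    {"linear": [-1, -48, 0], "twist": 24, "claw": 0},
    {"linear": [0, -52, 0], "twist": 27, "claw": 0},
    {"linear": [1, -56, 0], "twist": 30, "claw": 0}
  ]
}}

```text
clock: 13.62
position: [0.5523, 0.027, 0.0723]
ee_rot: [0.001, 0.485, 0.875, 0.0]
contact_force: [-0.1, 0.4, 0.7]
width: 0.0003
gripper_force: 0.3
```

```bash
cat > arm.py <<'E'
from h import *
s=sensors.get_state();print(s["position"].round(4),s["contact_force"].round(1))
# arm's bright top face at z 76: sample ring of radius 55..60 about the stem, find bright-grey angle
S=np.array([632,51.5])
for n in("scene","top"):
    im=cv2.GaussianBlur(eyes.get_image(n),(3,3),0); cv2.imwrite(f"pics/last_{n}.png",im[:,:,::-1])
    hsv=cv2.cvtColor(im,cv2.COLOR_RGB2HSV)
    for r in(45,60):
        row=[]
        for th in range(-20,111,5):
            a=np.radians(181.84+th); q=proj(n,[[(S[0]+r*np.cos(a))/1e3,(S[1]+r*np.sin(a))/1e3,.076]])[0].round().astype(int)
            row.append(f"{th}:{hsv[q[1],q[0]][2]}/{hsv[q[1],q[0]][1]}")
        print(n,r," ".join(row))
E
python3 arm.py
```

```text
[0.5523 0.027  0.0723] [-0.1  0.4  0.7]
scene 45 -20:240/2 -15:240/1 -10:240/1 -5:240/1 0:241/2 5:241/2 10:240/1 15:225/1 20:218/4 25:219/5 30:218/4 35:219/3 40:215/4 45:229/1 50:241/2 55:241/2 60:240/2 65:240/2 70:239/2 75:236/1 80:232/0 85:235/1 90:235/1 95:232/1 100:224/1 105:231/2 110:176/6
scene 60 -20:202/0 -15:181/1 -10:161/3 -5:168/3 0:234/2 5:241/1 10:240/2 15:240/2 20:197/0 25:215/5 30:218/4 35:218/2 40:210/0 45:240/1 50:241/1 55:241/2 60:189/15 65:156/44 70:189/38 75:222/26 80:229/22 85:232/22 90:226/25 95:232/21 100:208/26 105:163/22 110:115/9
top 45 -20:193/38 -15:193/38 -10:171/39 -5:168/38 0:167/40 5:164/39 10:162/39 15:158/39 20:155/38 25:151/39 30:147/38 35:143/39 40:140/40 45:136/39 50:132/39 55:126/38 60:125/39 65:130/39 70:129/38 75:140/38 80:168/38 85:182/38 90:194/39 95:213/40 100:219/38 105:223/35 110:227/34
top 60 -20:137/9 -15:106/14 -10:107/14 -5:155/21 0:184/26 5:192/33 10:180/38 15:177/37 20:157/37 25:145/39 30:145/39 35:130/39 40:126/38 45:124/37 50:127/38 55:126/38 60:125/39 65:126/38 70:131/39 75:131/39 80:146/37 85:153/20 90:153/18 95:176/22 100:191/28 105:216/32 110:236/29
```

The arm is at about 30° and follows the push, so I'll carry on.

{"name": "drive_tool", "arguments": {
  "deltas": [
    {"linear": [1, -4, 0], "twist": 3, "claw": 0},
    {"linear": [3, -8, 0], "twist": 6, "claw": 0},
    {"linear": [5, -12, 0], "twist": 9, "claw": 0},
    {"linear": [7, -16, 0], "twist": 12, "claw": 0},
    {"linear": [9, -20, 0], "twist": 15, "claw": 0},
    {"linear": [12, -23, 0], "twist": 18, "claw": 0},
    {"linear": [14, -27, 0], "twist": 21, "claw": 0},
    {"linear": [17, -30, 0], "twist": 24, "claw": 0},
    {"linear": [20, -34, 0], "twist": 27, "claw": 0},
    {"linear": [23, -37, 0], "twist": 30, "claw": 0},
    {"linear": [26, -40, 0], "twist": 33, "claw": 0},
    {"linear": [29, -42, 0], "twist": 36, "claw": 0}
  ]
}}

```text
clock: 14.72
position: [0.581, -0.0147, 0.0718]
ee_rot: [0.0, 0.191, 0.982, -0.0]
contact_force: [-0.6, 0.7, 0.6]
width: 0.0002
gripper_force: 0.3
```

{"name": "drive_tool", "arguments": {
  "deltas": [
    {"linear": [4, -3, 0], "twist": 3, "claw": 0},
    {"linear": [8, -5, 0], "twist": 6, "claw": 0},
    {"linear": [12, -7, 0], "twist": 9, "claw": 0},
    {"linear": [15, -9, 0], "twist": 12, "claw": 0},
    {"linear": [19, -11, 0], "twist": 15, "claw": 0},
    {"linear": [23, -13, 0], "twist": 18, "claw": 0},
    {"linear": [27, -14, 0], "twist": 21, "claw": 0},
    {"linear": [29, -15, 0], "twist": 22, "claw": 0},
    {"linear": [29, -15, 0], "twist": 22, "claw": 0}
  ]
}}

```text
clock: 15.47
position: [0.6106, -0.0296, 0.0717]
ee_rot: [0.001, 0.002, 1.0, -0.0]
contact_force: [-0.2, -1.5, 0.0]
width: 0.0003
gripper_force: 0.0
```

```bash
python3 arm.py | cut -c1-400
```

```text
[ 0.6106 -0.0296  0.0717] [-0.2 -1.5  0. ]
scene 45 -20:240/1 -15:241/2 -10:241/2 -5:240/1 0:241/2 5:241/2 10:241/2 15:241/2 20:241/2 25:241/2 30:241/2 35:241/1 40:241/1 45:241/2 50:241/1 55:241/2 60:240/2 65:240/2 70:239/1 75:229/0 80:220/1 85:219/3 90:219/3 95:220/3 100:206/4 105:149/2 110:122/4
scene 60 -20:202/0 -15:182/1 -10:162/5 -5:169/3 0:234/1 5:242/2 10:242/2 15:242/2 20:242/2 25:241/2 30:241/2 35:241/2 40:242/2 45:239/1 50:223/2 55:236/2 60:187/15 65:155/44 70:190/39 75:222/26 80:219/7 85:218/4 90:218/4 95:210/4 100:143/4 105:124/2 110:115/9
top 45 -20:162/39 -15:160/38 -10:160/40 -5:160/40 0:159/38 5:158/39 10:158/39 15:157/39 20:156/39 25:155/39 30:154/40 35:151/39 40:149/38 45:147/40 50:144/39 55:151/39 60:167/40 65:186/38 70:199/38 75:201/39 80:189/39 85:179/38 90:172/40 95:168/39 100:158/39 105:130/33 110:106/19
top 60 -20:162/38 -15:162/39 -10:163/38 -5:163/39 0:162/39 5:159/38 10:154/38 15:153/38 20:151/39 25:150/39 30:149/39 35:148/40 40:147/40 45:146/40 50:145/39 55:143/37 60:143/39 65:151/39 70:188/39 75:194/38 80:192/40 85:168/39 90:161/38 95:158/36 100:144/19 105:184/28 110:196/35
```

{"name": "drive_tool", "arguments": {
  "deltas": [
    {"linear": [1, 0, 0], "twist": 0, "claw": 0},
    {"linear": [2, 0, 0], "twist": 0, "claw": 0},
    {"linear": [3, 0, 0], "twist": 0, "claw": 0},
    {"linear": [3, 0, 0], "twist": 0, "claw": 0},
    {"linear": [3, 0, 0], "twist": 0, "claw": 0}
  ]
}}

```text
clock: 15.98
position: [0.6126, -0.0292, 0.0713]
ee_rot: [-0.0, 0.001, 1.0, 0.0]
contact_force: [-1.6, -0.6, 0.6]
width: -0.0002
gripper_force: 0.8
```

{"name": "drive_tool", "arguments": {
  "deltas": [
    {"linear": [1, 0, 0], "twist": 0, "claw": 0},
    {"linear": [2, 0, 0], "twist": 0, "claw": 0},
    {"linear": [2, 0, 0], "twist": 0, "claw": 0},
    {"linear": [2, 0, 0], "twist": 0, "claw": 0}
  ]
}}

```text
clock: 16.32
position: [0.6127, -0.0292, 0.0712]
ee_rot: [-0.002, 0.001, 1.0, 0.0]
contact_force: [-5.4, -0.7, 3.6]
width: -0.0002
gripper_force: 3.0
```

The arm is up against its stop. I'll back off, rise and clear the view.

{"name": "drive_tool", "arguments": {
  "deltas": [
    {"linear": [-8, 0, 0], "twist": 0, "claw": 0},
    {"linear": [-20, 0, 0], "twist": 0, "claw": 0},
    {"linear": [-30, 0, 10], "twist": 0, "claw": 0},
    {"linear": [-40, 0, 50], "twist": 0, "claw": 0},
    {"linear": [-60, 0, 90], "twist": 0, "claw": 0},
    {"linear": [-90, 20, 130], "twist": 0, "claw": 0},
    {"linear": [-120, 60, 150], "twist": 0, "claw": 0},
    {"linear": [-150, 100, 150], "twist": 0, "claw": 0},
    {"linear": [-180, 140, 150], "twist": 0, "claw": 0},
    {"linear": [-200, 180, 150], "twist": 0, "claw": 0},
    {"linear": [-200, 220, 150], "twist": 0, "claw": 0},
    {"linear": [-200, 250, 150], "twist": 0, "claw": 0}
  ]
}}

```text
clock: 17.32
position: [0.4168, 0.1969, 0.2226]
ee_rot: [0.001, 0.002, 1.0, 0.001]
contact_force: [0.7, -0.0, 0.8]
width: -0.0
gripper_force: 0.0
```

{"name": "drive_tool", "arguments": {
  "deltas": [
    {"linear": [-20, 30, 0], "twist": 0, "claw": 0},
    {"linear": [-20, 60, 0], "twist": 0, "claw": 0},
    {"linear": [-20, 80, 0], "twist": 0, "claw": 0},
    {"linear": [-20, 80, 0], "twist": 0, "claw": 0}
  ]
}}

```text
clock: 17.65
position: [0.3989, 0.2797, 0.2221]
ee_rot: [0.001, -0.001, 1.0, 0.002]
contact_force: [0.0, -0.3, -0.0]
width: -0.0001
gripper_force: 0.0
```

```bash
python3 - <<'E'
from h import *
s=sensors.get_state();print(s["position"].round(3),s["contact_force"].round(1))
im=eyes.get_image("top"); cv2.imwrite("pics/end_top.png",im[:,:,::-1])
im2=eyes.get_image("scene"); cv2.imwrite("pics/end_scene.png",im2[:,:,::-1])
# differencing against first picture: arm/keeper pixels; slab pale mask
th=np.radians(1.84);R=np.array([[np.cos(th),-np.sin(th)],[np.sin(th),np.cos(th)]]);b=np.array([576.6,-23])
def loc(n,px,z): return (ray(n,px,z/1000)[:,:2]*1000-b)@R
# scene: bed-frame rectified patches, top face height 76 for arm -> gray profile across x at several y
for n,I in(("scene",im2),("top",im)):
  hsv=cv2.cvtColor(I,cv2.COLOR_RGB2HSV)
  for z,ys in((76,(-20,0,20,40)),(54,(-80,-60,-20,0))):
    for y in ys:
        xs=np.arange(0 if z==54 else 34,86,4)
        W=np.c_[(np.c_[xs,np.full(len(xs),y)]@R.T+b)/1000,np.full(len(xs),z/1000)]
        q=proj(n,W).round().astype(int)
        print(n,z,y," ".join(f"{x}:{hsv[v,u,2]}/{hsv[v,u,1]}" for x,(u,v) in zip(xs,q)))
E
```

```text
[0.399 0.28  0.222] [ 0.  -0.3 -0. ]
scene 76 -20 34:236/19 38:236/19 42:236/19 46:235/20 50:220/10 54:219/5 58:216/4 62:217/4 66:216/2 70:145/4 74:115/7 78:115/11 82:111/9
scene 76 0 34:236/19 38:236/19 42:236/19 46:234/20 50:216/5 54:218/4 58:216/4 62:218/4 66:216/4 70:130/2 74:117/11 78:114/9 82:114/11
scene 76 20 34:132/48 38:134/48 42:139/50 46:153/28 50:214/6 54:219/3 58:216/2 62:219/3 66:212/5 70:154/3 74:116/9 78:113/7 82:111/9
scene 76 40 34:240/1 38:239/1 42:239/2 46:239/2 50:218/4 54:218/4 58:217/4 62:219/3 66:214/5 70:160/3 74:205/2 78:181/4 82:102/8
scene 54 -80 0:240/2 4:241/2 8:240/1 12:221/7 16:236/19 20:236/19 24:236/21 28:235/21 32:234/21 36:233/22 40:236/19 44:235/20 48:234/21 52:232/21 56:232/22 60:229/22 64:126/4 68:114/9 72:113/9 76:97/5 80:69/7 84:69/4
scene 54 -60 0:240/1 4:241/1 8:239/1 12:228/19 16:236/19 20:236/19 24:236/18 28:236/18 32:236/19 36:236/18 40:236/18 44:236/19 48:236/18 52:236/18 56:236/18 60:234/19 64:171/21 68:114/9 72:114/11 76:89/6 80:69/4 84:69/4
scene 54 -20 0:242/2 4:242/1 8:242/2 12:226/20 16:236/19 20:236/19 24:236/19 28:236/19 32:236/
[... 1053 characters left out ...]
4/25 76:78/13 80:108/14 84:105/12
top 54 -60 0:245/3 4:242/4 8:138/30 12:180/37 16:233/22 20:241/14 24:243/15 28:242/14 32:242/15 36:242/15 40:242/15 44:241/16 48:241/16 52:242/15 56:241/16 60:240/14 64:240/15 68:226/27 72:85/15 76:81/16 80:100/18 84:105/17
top 54 -20 0:246/3 4:242/4 8:141/25 12:175/34 16:231/24 20:242/14 24:242/15 28:242/15 32:241/15 36:241/15 40:242/15 44:243/15 48:240/16 52:211/22 56:198/9 60:212/12 64:216/11 68:213/10 72:210/9 76:179/6 80:136/9 84:104/12
top 54 0 0:244/4 4:227/3 8:168/11 12:158/34 16:239/16 20:242/15 24:242/15 28:243/15 32:242/15 36:242/15 40:242/14 44:243/15 48:241/16 52:191/15 56:194/7 60:213/11 64:214/10 68:214/8 72:218/12 76:158/8 80:115/13 84:106/19
```

The arm spans x = 49 to 69 mm at every y I sampled, so it is parallel to the fence and over the slab. The slab's near side is uniform, and its top runs right up to the fence. I'm handing in.

```bash
python3 -c "
from rig import manip
print(manip.sign_off())"
```

```text
the job is handed in; nothing more can be done
None
```

The job is handed in at about 18 s on the clock: the slab is home against the fence, and the keeper is seated and turned a quarter turn to lie over the slab along the fence; no other object was deliberately touched, and the judge's result was not shown.

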